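Gauge the depth of a post socket

TASK

Take the depth rod from its blue stand and slide it, tip down, through the braked bore of the aluminium socket block until it bottoms on the cushion, gently and without forcing it. Then, with the rod left bottomed, slide the red pointer up its post until it just touches the underside of the rod's collar, so that the scale shows the exposed length. Leave both there, let go, and do not disturb the other things on the table.

Things in the scene. Friction and masses are not known exactly. Their poses are not given: they have to be found in the camera images.
- depth_rod: Depth rod, loose, 118 mm long, about 90 g. Steel shank 14 mm across, tapering over its lowest 10 mm to an 8 mm tip; steel collar 36 mm across from 78 to 84 mm above the tip end; orange ribbed knob 20 mm across from 84 to 118 mm (grip here). Origin: centre of the tip end; z runs along the rod to the knob. Starts upright in the blue stand, tip 6 mm above the table.
- rod_stand: Blue plastic stand, fixed, 56 x 56 x 34 mm, with a loose blind hole 18 mm in diameter, 28 mm deep, in the middle of its top. Origin: centre of its underside.
- socket_block: Fixed aluminium block, 64 x 64 x 62 mm high, vertical brass-lined bore in the middle of its top. A foot plate 10 mm high runs on from it to y = 118 mm and carries a steel post (14 x 10 mm, centred at y = 55 mm, top 132 mm above the table) with scale lines every 5 mm up from the mouth. Origin: centre of the block's underside, on the bore axis; y points from bore to post.
- bore_mouth (a point): Centre of the bore's mouth on the block's top, z up. Bore 16.4 mm across, blind; its depth differs each time, 24 to 48 mm, and cannot be seen. Two sprung brake pads 7 mm below the mouth: passing and sliding along them takes about 2 to 8 N; they hold the rod against its weight. At the bottom a rubber cushion gives 1 mm per 2 N for up to 5 mm, then is hard.
- pointer (a joint): Height of the red pointer: how far its upper edge stands above the bore's mouth, in m (0 to 0.064, upward is more). It slides vertically on the post with about 1 N of friction and stays where it is left. With its edge against the rod's collar it shows the exposed shank length.
- pointer_edge (a point): Point on the upper face of the red pointer's tongue, 15 mm from the bore axis on the post's side, where the collar's underside meets it. The tongue is 18 mm wide, 5 mm thick, and ends 10 mm from the bore axis.
- pointer_tab (a point): Grip point on the pointer's black upright finger tab, on the side of the post away from the bore, 95 mm from the bore axis. The tab is 12 mm thick along the block's x, 24 mm wide along its y, and reaches 12 mm above this point and 19 mm below it, down to a red plate 31 mm wide. The point stands 19 mm higher than the pointer's upper edge.
- barrier_block_0: Red and white guard block, 16 x 100 x 24 mm, loose bystander; origin under its centre.
- cone_0: Orange traffic cone, 26 x 26 x 30 mm, loose bystander; origin under its centre.
- flag_1: Small flag on a black foot, 24 x 42 x 68 mm, loose bystander; origin under its centre.
Not all that is in view belongs to the job. What is meant by the socket_block is not brown or green, and is the larger of those in its own colour.

How it is judged:
On the way, in this order (a step that is already met when the one before it is completed fails the run):
1. the rod stands in the bore, its tip pressed on the cushion at the bottom, before the pointer is raised (contact force between depth_rod and socket_block above 0.4 N and horizontal distance between depth_rod and bore_mouth below 0.005 m and z of depth_rod in the frame of bore_mouth below -0.018 m and value of joint pointer below 0.025 m), for 0.2 s.
2. the pointer's upper edge is brought up to the underside of the collar (within 3 mm) (z of pointer_edge in the frame of depth_rod between 0.075 and 0.081 m and z of depth_rod in the frame of bore_mouth below -0.018 m), for 0.2 s.
At the end, for the whole second after the job is handed in: The rod stands in the bore with its tip still resting on the cushion (contact force over 0.1 N), and the pointer's upper edge is within 3 mm of the underside of the collar; both at rest and let go (all of step 2 and contact force between depth_rod and socket_block above 0.1 N and horizontal distance between depth_rod and bore_mouth below 0.005 m and angle between depth_rod's own z axis and vertical below 0.12 rad and linear speed of depth_rod below 0.01 m/s and velocity of joint pointer below 0.01 m/s); the robot touches nothing.
It fails at once if the rod is forced: more than 20 N on the bottom of the bore or the block (contact force between depth_rod and socket_block above 20 N).
It fails at once if a loose bystander (guard block, cone, flag) is moved by more than 25 mm (distance of any of barrier_block_0, cone_0, flag_1 from where it was at the start of the episode above 0.025 m).
It also fails if it takes over 51 s, if anything falls off the work surface, if the arm or the gripper's body presses on something with over 40 N, if the wrist force passes 120 N, or if a joint passes its speed limit or range.

ROBOT

A 6-joint arm with a two-finger parallel gripper is mounted at the origin on the work surface; the furniture and walls round the work are solid. World frame = base frame: x ahead of the robot, y to its left, z up, the work surface at z = 0. Lengths are in m, angles in rad, forces in N, time in s.
With the tool pointing down it reaches from about 0.375 to 0.925 m from the base axis. Payload 5.7 kg.
Tool frame: the origin (TCP) lies midway between the tips of the shut fingers; the grasp point (between the pads) lies 19 mm behind it; z points along the fingers, y is the line along which they close (so a half turn about z gives the same grasp; the last joint's range is limited). The gripper opens to 88 mm and grips with 3 to 60 N. Pads are 20 mm wide; open, the fingers measure 115 mm over their backs; the gripper's body (75 mm by 178 mm) begins 61 mm behind the grasp point.
Start: joints at [-1.284, 0.359, 1.51, -0, 1.272, -0.115], TCP at [0.235, -0.552, 0.223] pointing down, gripper open.
Joint ranges: [-2.97, 2.97], [-1.01, 2.36], [0.21, 2.38], [-0.96, 4.11], [0.2, 2.71], [-2.98, 2.98]. Speed limits (rad/s): [2.39, 2.39, 3.14, 3.14, 3.14, 3.14].

INTERFACE

Orientations are given as a unit quaternion [x, y, z, w].
In Python, from bench import move_ptp, servo_line, goto_joints, move_gripper, sleep, inverse_kinematics, capture, PlanningError, close_job, spot_in, silhouettes, current_clock, current_joint_pos, current_qvel, current_joint_torque, current_position, current_orientation, current_force, current_torque, current_finger_gap, current_grip_force gives the robot as it stands. Calls block until the motion is done:
- move_ptp(position, orientation): joint-space move of the TCP to a pose.
- servo_line(position, orientation=None, rate=0.15, contact_N=None): straight line of the TCP; orientation=None keeps the orientation; rate is the mean speed in m/s. With contact_N (N) it stops when the force on the tool has changed by that much, and returns True; else False.
- goto_joints(angles): joint-space move.
- move_gripper(opening): finger opening in m; the grip force is fixed at half the most; returns when the fingers have stopped.
- sleep(seconds).
- inverse_kinematics(position, orientation): joint angles nearest the present ones, or None.
- capture(name): name is "side" or "top"; returns a dict with "image" (384x512x3 uint8, blue, green, red), "range_z" (384x512 float32, m along the optical axis (not along the pixel's ray), 0 where there is no reading), "intrinsics" (3x3 intrinsics, pixels), "k1" (the pictures are not rectified: a ray, as slopes to the right and down, at radius r is drawn at 1 + k1 r^2 times it, then the intrinsics apply), "R" (3x3) and "t" (3): a world point X has camera coordinates R X + t. Camera axes: x right, y down, z forward; pixel columns grow to the right and rows downward; lengths in m; the calibration is good to about 2 mm. A picture is of the moment at which its call begins.
A pose or a line that the arm cannot do raises PlanningError and nothing moves.
- close_job(): hands the job in; it is judged then, once.
Trained networks look in the newest picture that a camera, given by its name, has taken for a name from the list of things; names that differ only in an ending like _2 or _b are one class to them, and where a whole thing is asked for, a point or a joint stands for the part that bears it (a point fixed in the world has none). Each returns a list of dicts, best first, with "conf" (0 to 1); they miss things now and then, are a little off and sometimes report something else, mostly with a low value. They report only what shows in the picture. A call takes as long as a camera call. They do not tell look-alikes from the thing itself.
- spot_in(camera, query): "xy" ([column, row] in pixels, amid what is visible of it).
- silhouettes(camera, query): "region" (384x512 bool, what is visible of it) and "xy" ([column, row] in pixels, amid what is visible of it).
Readings, each from a call of its own:
- current_clock(): time.
- current_joint_pos(): joint angles.
- current_qvel(): joint speeds.
- current_joint_torque(): joint torques, N m.
- current_position(): TCP position.
- current_orientation(): TCP orientation.
- current_force(): force on the tool from outside, world axes, zero at the start.
- current_torque(): the same for the moment, N m.
- current_finger_gap(): finger opening in m.
- current_grip_force(): force on a finger pad.
Only numpy, scipy, OpenCV 4.12 (cv2) and the standard library are available. Lean on these libraries where they do the work, as an engineer would, in place of code of your own. Each camera call takes 0.05 s, during which the arm holds its last target. There are 200 camera calls.

## Working session

There is one attempt and no reset: what is moved stays moved. The work goes in short steps, each a Python script; the robot and the scene stay as the last script left them, time stands still between calls to the robot, and variables do not carry over. Pictures are saved under pics/ and viewed, at most 10 in all, crops included, and the job is handed in when it is done.

```bash
mkdir -p pics; cat > h.py <<'E'
import numpy as np, cv2
from bench import *
def pix2ray(c,u,v):
    K=c["intrinsics"];xd=np.array([(u-K[0,2])/K[0,0],(v-K[1,2])/K[1,1]]);x=xd.copy()
    for _ in range(20): x=xd/(1+c["k1"]*(x@x))
    return np.array([x[0],x[1],1.])
def pt(c,u,v,z=None):
    if z is None: z=c["range_z"][int(round(v)),int(round(u))]
    return c["R"].T@(pix2ray(c,u,v)*z-c["t"])
def cloud(c,mask=None):
    K=c["intrinsics"];h,w=c["range_z"].shape
    u,v=np.meshgrid(np.arange(w),np.arange(h));m=c["range_z"]>0
    if mask is not None:m&=mask
    xd=np.stack([(u[m]-K[0,2])/K[0,0],(v[m]-K[1,2])/K[1,1]],1);x=xd.copy()
    for _ in range(20): x=xd/(1+c["k1"]*(x**2).sum(1,keepdims=True))
    z=c["range_z"][m][:,None]
    return (np.hstack([x,np.ones_like(z)])*z-c["t"])@c["R"]
E
python3 - <<'E'
from h import *
for n in("side","top"):
    c=capture(n);cv2.imwrite(f"pics/{n}0.png",c["image"]);np.savez(f"{n}0.npz",**c)
    print(n,c["R"].round(3).tolist(),c["t"].round(3),c["k1"],c["intrinsics"][0])
    for q in("depth_rod","rod_stand","socket_block","pointer","barrier_block_0","cone_0","flag_1"):
        for r in silhouettes(n,q):
            P=cloud(c,r["region"])
            print(q,round(r["conf"],2),np.round(r["xy"]),np.median(P,0).round(3) if len(P) else None,P.min(0).round(3),P.max(0).round(3))
print(current_clock())
E
```

```text
side [[-0.867, -0.498, -0.023], [-0.239, 0.456, -0.857], [0.437, -0.738, -0.515]] [0.424 0.211 1.171] -0.14171534204487116 [460.86111245   0.         252.75117655]
depth_rod 0.47 [293. 186.] [ 0.431 -0.141  0.088] [ 0.416 -0.317 -0.005] [ 0.51  -0.127  0.124]
rod_stand 0.53 [291. 203.] [ 0.423 -0.129  0.024] [ 0.398 -0.174 -0.003] [ 0.467 -0.111  0.037]
socket_block 0.89 [178. 228.] [0.657 0.149 0.026] [ 0.623  0.062 -0.004] [0.733 0.204 0.098]
socket_block 0.89 [110. 268.] [0.693 0.389 0.039] [ 0.636  0.255 -0.004] [0.845 0.468 0.133]
socket_block 0.79 [215. 195.] [ 0.638 -0.038  0.034] [ 0.593 -0.2   -0.006] [0.777 0.04  0.129]
socket_block 0.7 [251. 284.] [0.341 0.246 0.026] [ 0.306  0.192 -0.004] [0.385 0.301 0.093]
pointer 0.75 [204. 192.] [0.651 0.004 0.074] [ 0.629 -0.122  0.001] [0.74  0.024 0.107]
pointer 0.7 [ 96. 266.] [0.708 0.42  0.061] [ 0.682  0.348 -0.003] [0.802 0.451 0.093]
pointer 0.69 [244. 283.] [0.351 0.27  0.042] [0.336 0.216 0.   ] [0.385 0.291 0.066]
barrier_block_0 0.62 [247. 166.] [ 0.672 -0.282  0.016] [ 0.665 -0.339 -0.001] [ 0.689 -0.242  0.027]
cone_0 0
[... 1021 characters left out ...]
.661 0.136 0.042] [ 0.626  0.083 -0.005] [0.702 0.205 0.102]
pointer 0.7 [253. 152.] [ 0.649 -0.013  0.074] [ 0.633 -0.071  0.003] [0.685 0.021 0.108]
pointer 0.66 [196. 148.] [0.665 0.166 0.047] [0.656 0.123 0.009] [0.68  0.19  0.075]
pointer 0.61 [159. 245.] [0.354 0.27  0.044] [ 0.339  0.228 -0.   ] [0.364 0.286 0.067]
pointer 0.49 [123. 136.] [0.701 0.396 0.062] [0.685 0.363 0.053] [0.721 0.44  0.099]
barrier_block_0 0.76 [338. 150.] [ 0.678 -0.293  0.022] [ 0.671 -0.343 -0.01 ] [ 0.695 -0.242  0.032]
barrier_block_0 0.65 [258. 156.] [ 0.642 -0.045  0.061] [ 0.598 -0.116 -0.004] [0.69  0.033 0.137]
flag_1 0.47 [160. 169.] [0.6   0.288 0.003] [ 0.588  0.278 -0.006] [0.613 0.304 0.058]
0.8
```

```bash
python3 - <<'E'
import cv2
a=cv2.imread("pics/side0.png")[130:330,60:340];b=cv2.imread("pics/top0.png")[100:300,100:380]
cv2.imwrite("pics/a.png",cv2.resize(a,None,fx=2.85,fy=2.85,interpolation=3));cv2.imwrite("pics/b.png",cv2.resize(b,None,fx=2.85,fy=2.85,interpolation=3))
E
```

```text
(no output)
```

View pics/a.png

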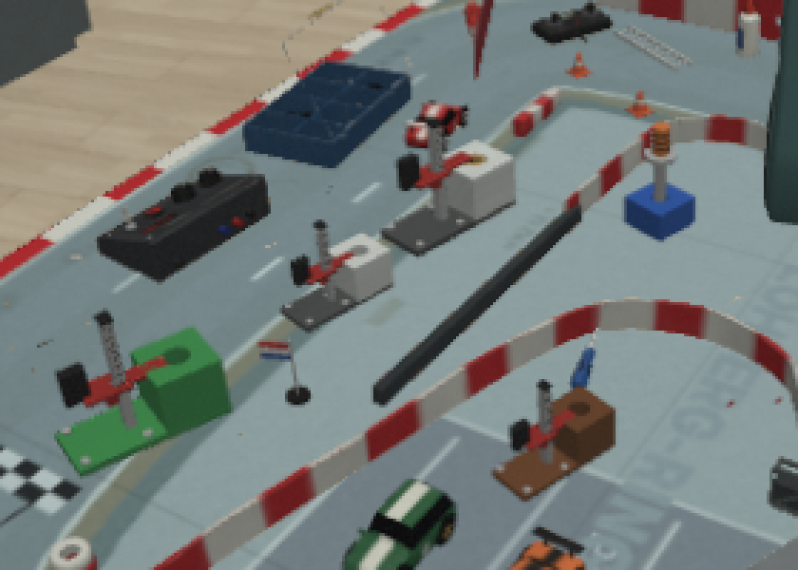

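View pics/b.png

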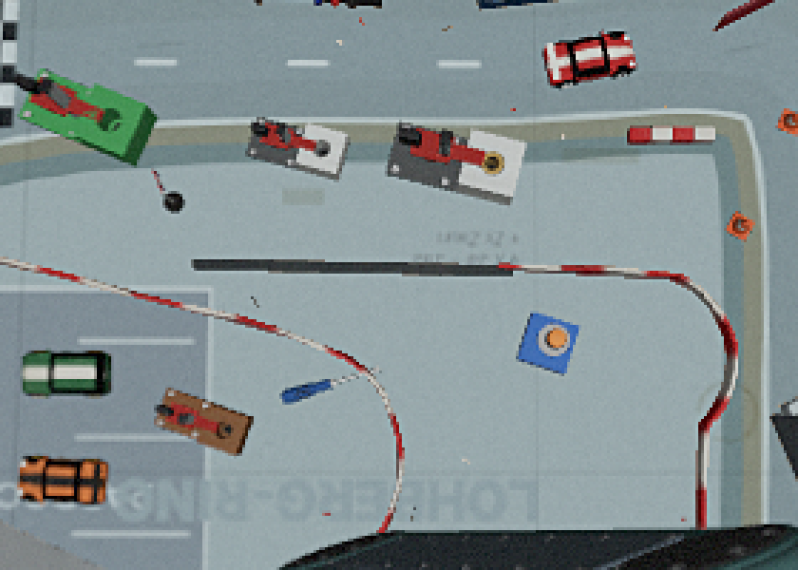

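The side view (crop scale 2.85, offset 60,130) and the top view (offset 100,100) show the target: the larger grey block with the brass bore, at about top px (273,156), its post towards +y. The rod is in the blue stand at top px (295,218), and a long dark bar lies between the two. Next I'll measure them accurately.

```bash
python3 - <<'E'
from h import *
C={n:dict(np.load(n+"0.npz")) for n in("side","top")}
from scipy.optimize import minimize
for n,c in C.items():
    P=cloud(c)
    def box(x0,x1,y0,y1,z0,z1):return P[(P[:,0]>x0)&(P[:,0]<x1)&(P[:,1]>y0)&(P[:,1]<y1)&(P[:,2]>z0)&(P[:,2]<z1)]
    def rect(Q):
        r=cv2.minAreaRect((Q[:,:2]*1000).astype(np.float32));return np.round(r[0],1),np.round(r[1],1),round(r[2],1),len(Q),np.median(Q[:,2]).round(4)
    print(n,"table",np.median(box(.5,.6,-.1,0,-.02,.02)[:,2]))
    print("blocktop",rect(box(.57,.72,-.13,-.02,.056,.068)))
    print("foot",rect(box(.57,.72,-.13,.06,.004,.016)))
    print("posttop",rect(box(.6,.7,-.08,.06,.122,.14)), box(.6,.7,-.08,.06,.122,.14).mean(0).round(4))
    print("z hist",np.histogram(box(.6,.7,-.03,.07,.02,.14)[:,2],bins=24,range=(.02,.14))[0])
    print("tab",rect(box(.6,.7,.005,.06,.08,.12)),"knob",rect(box(.40,.47,-.18,-.1,.094,.135)),box(.40,.47,-.18,-.1,.094,.135).mean(0).round(4))
    print("knobtop",rect(box(.40,.47,-.18,-.1,.118,.135)),box(.40,.47,-.18,-.1,.118,.135).max(0),"collar",rect(box(.40,.47,-.18,-.1,.083,.094)))
    print("standtop",rect(box(.38,.49,-.2,-.08,.028,.04)))
    B=box(.5,.57,-.1,.15,.01,.2);print("bar",B.min(0),B.max(0)) if len(B) else 0
    # colour blobs
    hsv=cv2.cvtColor(c["image"],cv2.COLOR_BGR2HSV)
    def blob(lo,hi,roi):
        m=cv2.inRange(hsv,lo,hi)>0;k=np.zeros_like(m);x,y,w,h=roi;k[y:y+h,x:x+w]=1;return np.argwhere(m&k)[:,::-1]
    roi=(100+420//3,100+50//3,50,50) if n=="top" else (60+60,130,200,90)
    if n=="top":
        for nm,lo,hi,roi,z in(("brass",(18,70,60),(32,255,255),(262,145,25,25),.062),("orange",(4,120,100),(18,255,255),(280,205,30,30),.124)):
            b=blob(lo,hi,roi);print(nm,len(b),b.min(0),b.max(0))
            m=b.mean(0);o=-c["R"].T@c["t"];d=c["R"].T@pix2ray(c,*m);print(m,o+d*(z-o[2])/d[2])
    else:
        b=blob((4,120,100),(18,255,255),(275,165,30,25));print("knob side px",len(b),b.min(0),b.max(0));m=b.mean(0);o=-c["R"].T@c["t"];d=c["R"].T@pix2ray(c,*m);print(o+d*(.107-o[2])/d[2])
        b=blob((18,70,60),(32,255,255),(215,175,25,20));print("brass side px",len(b));
        if len(b):d=c["R"].T@pix2ray(c,*b.mean(0));print(b.min(0),b.max(0),o+d*(.062-o[2])/d[2])
E
python3 - <<'E'
import cv2
a=cv2.imread("pics/side0.png")[160:225,190:250];b=cv2.imread("pics/top0.png")[130:180,225:295]
cv2.imwrite("pics/c.png",cv2.hconcat([cv2.resize(a,(390,420),interpolation=3),cv2.resize(b,(400,420),interpolation=3)]))
E
```

```text
side table -0.0003095867536671271
blocktop (array([635.4, -71.5]), array([88. , 68.7]), 79.6, 179, np.float64(0.0606))
foot (array([640.8, -39.6]), array([154.7,  68.3]), 73.5, 373, np.float64(0.0087))
posttop (array([646.1, -29.2]), array([12.5, 19.6]), 74.5, 24, np.float64(0.1289)) [ 0.6466 -0.0278  0.1275]
z hist [ 7  6  6  6  5  6  0  4  7 23 55 16 16 23 16 20 21 10  4  7  9  9  4  0]
tab (array([657.4,  12.8]), array([20.8, 16.1]), 72.5, 56, np.float64(0.0932)) knob (array([ 433. , -143.9]), array([18.7, 19.1]), 30.0, 68, np.float64(0.1114)) [ 0.4312 -0.1415  0.1104]
knobtop (array([ 432.1, -144.6]), array([15.3, 18.6]), 26.1, 20, np.float64(0.1221)) [ 0.44104251 -0.13417337  0.12393181] collar (array([ 431.3, -140.6]), array([31. , 29.3]), 25.6, 47, np.float64(0.0884))
standtop (array([ 432.7, -145.7]), array([59.2, 62.9]), 74.7, 173, np.float64(0.0323))
bar [ 0.5094387  -0.09928958  0.01003249] [0.53085291 0.14984072 0.03391191]
knob side px 63 [280 167] [294 184]
[ 0.45143053 -0.16549174  0.107     ]
brass side px 15
[224 184] [229 187] [ 0.62761149 -0.07953441  0.062     ]
t
[... 436 characters left out ...]
, 86.4, 32, np.float64(0.1033)) knob (array([ 435.8, -142.1]), array([21.7, 25. ]), 21.8, 43, np.float64(0.1227)) [ 0.4353 -0.1448  0.1186]
knobtop (array([ 436.5, -146.4]), array([16.9, 17.1]), 43.9, 32, np.float64(0.1232)) [ 0.44550094 -0.13744107  0.12684764] collar (array([ 435.4, -147. ]), array([31.7, 31.3]), 88.4, 60, np.float64(0.089))
standtop (array([ 436. , -146.3]), array([55.9, 56.2]), 72.8, 197, np.float64(0.0339))
bar [ 0.51362092 -0.09874832  0.01041927] [0.56094383 0.14977168 0.03966481]
brass 39 [269 153] [276 160]
[272.64102564 156.71794872] [ 0.63633811 -0.08252558  0.062     ]
orange 31 [292 216] [298 221]
[294.93548387 218.38709677] [ 0.43533435 -0.14623285  0.124     ]
```

View pics/c.png

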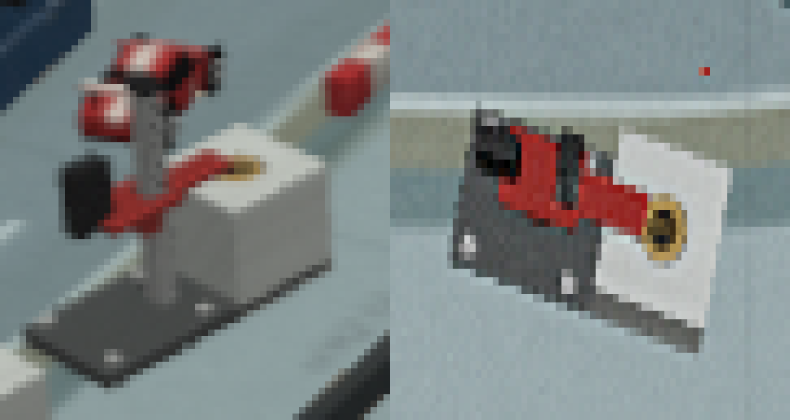

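The crop shows the pointer tongue at the brass mouth's left edge (top px ~272,157), with the tab at top px ~(241,148) and the post between them. Block yaw comes out at about 12.7° and agrees with the post and tab distances. Rod height, stand height and block height all match the text. Now I'll grasp the rod.

```bash
cat >> h.py <<'E'
from scipy.spatial.transform import Rotation as Ro
YAW=0.224
U=np.array([np.sin(YAW),np.cos(YAW),0]); V=np.array([np.cos(YAW),-np.sin(YAW),0])
def quat(s=1):
    y=s*V; z=np.array([0,0,-1.]); return Ro.from_matrix(np.stack([np.cross(y,z),y,z],1)).as_quat()
E
python3 - <<'E'
from h import *
p=[.4343,-.1457]
J=[(s,inverse_kinematics(p+[.25],quat(s))) for s in(1,-1)]
for s,j in J: print(s,None if j is None else np.round(j,2), [None if (k:=inverse_kinematics(q,quat(s))) is None else round(k[5],2) for q in([.6355,-.082,.27],[.657,.01,.12])])
s=min((x for x in J if x[1] is not None),key=lambda x:abs(x[1][5]))[0];print("s",s)
open("s.txt","w").write(str(s))
Q=quat(s)
move_ptp(p+[.2],Q); print(current_force())
print(servo_line(p+[.0945],rate=.08,contact_N=5)); print(current_position(),current_force())
move_gripper(0.0); print(current_finger_gap(),current_grip_force(),current_force())
servo_line(p+[.25],rate=.12); print(current_finger_gap(),current_position(),current_force(),current_clock())
E
```

```text
1 [-0.47  0.12  1.76 -0.    1.25 -0.25] [np.float64(-0.01), np.float64(0.13)]
-1 [-0.47  0.12  1.76 -0.    1.25  2.89] [None, None]
s 1
[ 0.77840937 -0.17424105  0.36815986]
False
[ 0.43465277 -0.14587649  0.09489677] [ 0.06350189  0.42220553 -1.01743657]
0.0192798582318707 29.94551807641983 [ 0.07720946  0.2142407  -0.46439552]
0.019656024882237715 [ 0.43380929 -0.14545812  0.24929685] [ 0.095011   -0.25656076 -0.53331516] 6.4333
```

```bash
python3 - <<'E'
from h import *
Q=quat(1)
p=[.6350,-.0822]
move_ptp(p+[.25],Q); servo_line(p+[.1655],rate=.1); sleep(.2)
print(current_position(),current_force(),current_finger_gap())
for n in("side","top"):
    c=capture(n);np.savez(f"{n}1.npz",**c);cv2.imwrite(f"pics/{n}1.png",c["image"])
    P=cloud(c);d=P[:,:2]-np.array(p)
    r=np.hypot(d[:,0],d[:,1])
    for lo,hi in((.085,.095),(.095,.11),(.11,.125),(.125,.14),(.15,.156),(.156,.165)):
        m=(r<.03)&(P[:,2]>lo)&(P[:,2]<hi); print(n,lo,m.sum(),np.median(P[m],0).round(4) if m.sum() else None,P[m][:,:2].min(0).round(4) if m.sum() else "",P[m][:,:2].max(0).round(4) if m.sum() else "")
a=cv2.imread("pics/side1.png")[110:225,175:275];b=cv2.imread("pics/top1.png")[100:200,220:320]
cv2.imwrite("pics/d.png",cv2.hconcat([cv2.resize(a,(400,460),interpolation=3),cv2.resize(b,(400,460),interpolation=3)]))
E
```

```text
[ 0.63548483 -0.08228365  0.16624454] [-0.55178338 -0.31574785 -1.13942486] 0.019342043317522366
side 0.085 10 [ 0.6334 -0.0798  0.0899] [ 0.627  -0.0832] [ 0.6394 -0.0763]
side 0.095 16 [ 0.6289 -0.0791  0.103 ] [ 0.625  -0.0861] [ 0.6361 -0.0747]
side 0.11 22 [ 0.6312 -0.0785  0.1192] [ 0.6255 -0.0858] [ 0.6393 -0.0725]
side 0.125 19 [ 0.6306 -0.0799  0.1332] [ 0.6241 -0.0862] [ 0.6396 -0.0742]
side 0.15 8 [ 0.6261 -0.072   0.1545] [ 0.6176 -0.0898] [ 0.6405 -0.0662]
side 0.156 37 [ 0.6296 -0.0752  0.16  ] [ 0.6138 -0.0927] [ 0.6495 -0.0659]
top 0.085 0 None  
top 0.095 0 None  
top 0.11 0 None  
top 0.125 0 None  
top 0.15 0 None  
top 0.156 0 None
```

View pics/d.png

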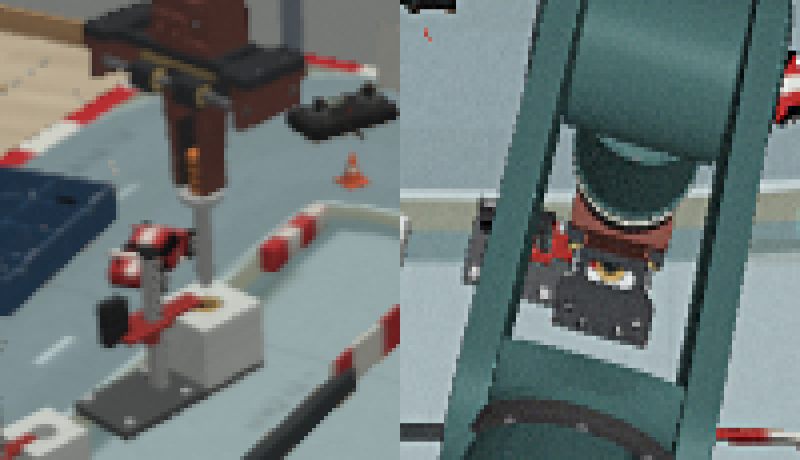

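The side crop shows the rod upright above the brass mouth, slightly left of the ring centre (rod at side px ~226, ring ~227). The top view shows the knob between the fingers at px ~(272,159). I'll calibrate both cameras against the held rod with the same pixel features.

```bash
python3 - <<'E'
from h import *
from scipy.optimize import minimize
C={n:dict(np.load(n+".npz")) for n in("side0","side1","top0","top1")}
def proj(c,X):
    q=np.atleast_2d(X)@c["R"].T+c["t"];x=q[:,:2]/q[:,2:];x=x*(1+c["k1"]*(x**2).sum(1,keepdims=True))
    return np.stack([c["intrinsics"][0,0]*x[:,0]+c["intrinsics"][0,2],c["intrinsics"][1,1]*x[:,1]+c["intrinsics"][1,2]],1)
# rod in side: difference image columns at shank heights
c=C["side1"];T=np.array([.6355,-.0823]);
D=cv2.absdiff(C["side0"]["image"],c["image"]).astype(float).sum(2)
for z in(.105,.115,.125,.135,.145):
    u,v=proj(c,[*T,z])[0];r=D[int(round(v))];i=np.arange(int(u)-7,int(u)+8);w=np.clip(r[i]-40,0,None)
    print("shank z",z,"exp",u.round(2),"seen",(w@i/w.sum()).round(2),int((w>0).sum()))
# fit white top face in each 0 image: square minus; maximise contrast via gradient along edges
for n in("side0","top0"):
    c=C[n];g=cv2.GaussianBlur(cv2.cvtColor(c["image"],cv2.COLOR_BGR2GRAY),(0,0),.7).astype(np.float32)
    def cost(p):
        b=np.array([p[0],p[1],.062]);cy,sy=np.cos(p[2]),np.sin(p[2]);u=np.array([sy,cy,0]);v=np.array([cy,-sy,0])
        s=0;t=np.linspace(-.029,.029,40)
        for nrm,tan in((v,u),(-v,u),(-u,v),(u,v)):
            tt=t if nrm is not u else t[np.abs(t)>.016]
            e=b+nrm*.032+tt[:,None]*tan
            a=proj(c,e-nrm*.003).astype(np.float32);o=proj(c,e+nrm*.003).astype(np.float32)
            s+=np.mean(cv2.remap(g,a[None,:,:],None,1)-cv2.remap(g,o[None,:,:],None,1))
        return -s
    best=min((minimize(cost,[.6355+dx,-.082+dy,YAW],method="Nelder-Mead",options=dict(initial_simplex=[[.6355+dx,-.082+dy,YAW],[.6385+dx,-.082+dy,YAW],[.6355+dx,-.079+dy,YAW],[.6355+dx,-.082+dy,YAW+.05]])) for dx in(-.003,0,.003) for dy in(-.003,0,.003)),key=lambda r:r.fun)
    print(n,best.x.round(4),best.fun)
c=C["top1"];hsv=cv2.cvtColor(c["image"],cv2.COLOR_BGR2HSV);m=cv2.inRange(hsv,(4,120,100),(24,255,255));m[:150]=0;m[168:]=0;m[:,:262]=0;m[:,282:]=0
b=np.argwhere(m>0)[:,::-1];print("top knob",len(b),b.min(0),b.max(0),b.mean(0),"exp",proj(c,[*T,.196])[0])
E
```

```text
shank z 0.105 exp 224.68 seen 225.49 4
shank z 0.115 exp 224.51 seen 225.72 4
shank z 0.125 exp 224.34 seen 225.24 5
shank z 0.135 exp 224.17 seen 224.9 5
shank z 0.145 exp 224.0 seen 224.93 5
side0 [ 0.6327 -0.0813  0.2761] -105.09371185302734
top0 [ 0.6363 -0.0813  0.2406] -232.67779541015625
top knob 23 [262 150] [279 160] [270.82608696 154.65217391] exp [274.9799718  147.86965349]
```

```bash
python3 - <<'E'
from h import *
print(current_clock())
p=np.array([.6350,-.0822])
h=servo_line([*p,.1455],rate=.03,contact_N=3)
print(h,current_clock());q=current_position();print("tip",q[2]-.0885,q,current_force(),current_finger_gap())
E
```

```text
8.575
False 9.3917
tip 0.05704529959807178 [ 0.63509227 -0.08225059  0.1455453 ] [ 0.181759   -0.05953362 -0.22834357] 0.019349767969624863
```

```bash
python3 - <<'E'
from h import *
p=np.array([.6350,-.0822]); z=.1455
F0=None
for i in range(25):
    z-=.002
    h=servo_line([*p,z],rate=.015,contact_N=6)
    q=current_position();f=current_force();print("%.4f depth %.4f F %s gap %.4f %s t %.2f"%(q[2],.062-(q[2]-.0885),f.round(2),current_finger_gap(),h,current_clock()))
    if h or np.hypot(f[0],f[1])>5 or f[2]>6: break
    if .062-(z-.0885)>.021: break
E
```

```text
0.1435 depth 0.0070 F [ 0.76 -0.41 -0.63] gap 0.0196 False t 9.68
0.1414 depth 0.0091 F [ 0.36 -1.1  -0.97] gap 0.0199 False t 9.96
0.1394 depth 0.0111 F [-1.18  0.76 -1.09] gap 0.0194 False t 10.24
0.1375 depth 0.0130 F [-0.07  0.94 -1.17] gap 0.0192 False t 10.53
0.1353 depth 0.0152 F [ 1.74  0.1  -2.39] gap 0.0195 False t 10.81
0.1332 depth 0.0173 F [ 1.89  0.92 -3.04] gap 0.0195 False t 11.09
0.1315 depth 0.0190 F [ 1.31  0.11 -0.47] gap 0.0192 False t 11.38
0.1294 depth 0.0211 F [ 0.7  -0.32  0.89] gap 0.0194 False t 11.66
```

```bash
python3 - <<'E'
from h import *
p=np.array([.6350,-.0822]); z=.1295
def F():
    a=[]
    for _ in range(4): sleep(.02);a.append(current_force())
    return np.mean(a,0)
base=[]
for i in range(32):
    z-=.001
    h=servo_line([*p,z],rate=.015,contact_N=5)
    q=current_position();f=F();print("%.4f depth %.4f F %s %s t %.2f"%(q[2],.062-(q[2]-.0885),f.round(2),h,current_clock()))
    base.append(f[2])
    if h or np.hypot(f[0],f[1])>6 or f[2]>9 or (len(base)>5 and f[2]>np.median(base[:-3])+3): break
E
```

```text
0.1284 depth 0.0221 F [1.11 0.71 0.1 ] False t 11.97
0.1274 depth 0.0231 F [0.9  0.32 0.87] False t 12.29
0.1264 depth 0.0241 F [0.9  0.35 0.84] False t 12.61
0.1254 depth 0.0251 F [ 1.1  -0.15  0.74] False t 12.93
0.1244 depth 0.0261 F [1.08 0.12 0.13] False t 13.24
0.1234 depth 0.0271 F [ 1.11 -0.14  0.11] False t 13.56
0.1224 depth 0.0281 F [1.04 0.61 0.65] False t 13.88
0.1214 depth 0.0291 F [0.83 0.43 0.47] False t 14.19
0.1204 depth 0.0301 F [1.16 0.68 0.52] False t 14.51
0.1194 depth 0.0311 F [1.68 0.42 0.17] False t 14.82
0.1183 depth 0.0322 F [1.2  0.81 0.01] False t 15.14
0.1174 depth 0.0331 F [1.31 0.74 0.33] False t 15.46
0.1164 depth 0.0341 F [1.7  0.4  0.07] False t 15.78
0.1154 depth 0.0351 F [1.63 0.91 0.32] False t 16.09
0.1144 depth 0.0361 F [ 1.61  0.49 -0.  ] False t 16.41
0.1134 depth 0.0371 F [1.55 0.82 0.44] False t 16.73
0.1124 depth 0.0381 F [1.74 0.3  0.34] False t 17.04
0.1113 depth 0.0392 F [1.87 0.23 0.18] False t 17.36
0.1104 depth 0.0401 F [ 2.28  0.46 -0.06] False t 17.68
0.1094 depth 0.0411 F [ 1.46  0.07 -0.02] False t 17.99
0.1084 depth 0.0421 F [1.3  0.29 0.51] False t 18.31
0.1074 depth 0.0431 F [ 1.9   0.67 -0.04] False t 18.62
0.1064 depth 0.0441 F [1.62 0.24 0.03] False t 18.94
0.1055 depth 0.0450 F [1.47 0.31 1.21] False t 19.26
0.1046 depth 0.0459 F [1.25 0.86 3.15] False t 19.57
0.1037 depth 0.0468 F [1.55 0.73 4.93] False t 19.89
```

Depth went from a flat sliding plateau to a clear cushion slope at ~44.7 mm (exposed ~31 mm). Next: hold, release, and go to the tab.

```bash
python3 - <<'E'
from h import *
sleep(.3); print(current_force())
move_gripper(.045); q=current_position()
servo_line([q[0],q[1],.19],rate=.12)
import h as H
y=.232; H.V=np.array([np.cos(y),-np.sin(y),0]); Q=quat(1)
t=[.6568,.0105]
move_ptp(t+[.17],Q); move_gripper(.088)
c=capture("side");np.savez("side2.npz",**c);cv2.imwrite("pics/side2.png",c["image"])
a=c["image"][125:225,175:275];cv2.imwrite("pics/e.png",cv2.resize(a,(600,600),interpolation=3))
P=cloud(c)
d=P[:,:2]-np.array([.633,-.083]);r=np.hypot(*d.T)
m=(r<.022)&(P[:,2]>.08)&(P[:,2]<.15);print("rod top z",np.sort(P[m][:,2])[-6:],"collar",np.median(P[m&(r>.011)][:,2]) if (m&(r>.011)).any() else None)
m=(P[:,0]>.64)&(P[:,0]<.68)&(P[:,1]>0)&(P[:,1]<.035)&(P[:,2]>.05)&(P[:,2]<.125);print("tab",P[m].mean(0),np.sort(P[m][:,2])[-6:])
print(current_clock(),current_force())
E
```

```text
[0.3364449  1.36208626 4.89277819]
rod top z [0.13229118 0.13271591 0.1327378  0.13408787 0.13416654 0.13477966] collar 0.09948028587262393
tab [0.65401307 0.01363038 0.08621009] [0.10324514 0.10324648 0.10355394 0.1036385  0.10373784 0.10536964]
23.0083 [ 0.21363931 -0.95616567 -0.0530743 ]
```

View pics/e.png

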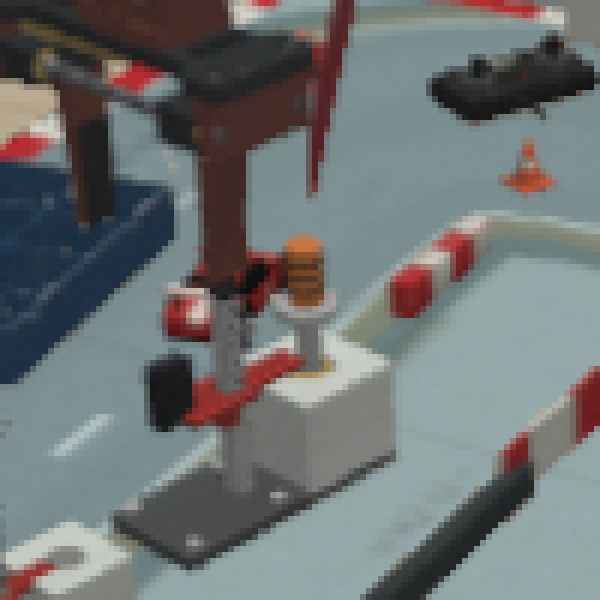

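Side crop: the rod stands upright in the block with its collar at about crop px (305,303). The pointer tongue is well below it and the tab is at (170,393). Exposed length is ~31 mm, pointer ~11 mm. Next I grip the tab and lift.

```bash
python3 - <<'E'
from h import *
import h as H
t=[.6568,.0105]
h=servo_line(t+[.082],rate=.08,contact_N=5);print(h,current_position(),current_force())
if h: raise SystemExit
move_gripper(0.);print(current_finger_gap(),current_grip_force(),current_force(),current_clock())
def F():
    a=[]
    for _ in range(4): sleep(.02);a.append(current_force())
    return np.mean(a,0)
z=.082
servo_line(t+[z+.012],rate=.04,contact_N=8);z+=.012
print(current_position(),F())
for i in range(6):
    z+=.001;h=servo_line(t+[z],rate=.015,contact_N=3);print(current_position()[2],F().round(2),h,current_clock())
    if h:break
E
```

```text
False [0.6573321  0.01047243 0.08264488] [-0.22436865 -0.08621574  1.1363553 ]
0.011772288678422718 29.995870292186737 [ 5.09400815 -1.33328445 -1.86443331] 25.4083
[0.65927766 0.00993641 0.09499642] [ 6.24907495 -1.30815643  0.91700579]
0.09575693498787352 [ 6.   -1.77  0.3 ] False 26.2417
0.09668607068090536 [ 6.41 -1.65 -0.33] False 26.5583
0.09765941558431268 [ 6.54 -2.12 -0.34] False 26.875
0.09866115471736962 [ 6.72 -1.56 -0.68] False 27.1917
0.09965326155476512 [ 6.28 -1.89 -0.31] False 27.5083
0.10062411630581357 [ 6.44 -1.71 -0.15] False 27.825
```

```bash
python3 - <<'E'
from h import *
def F():
    a=[]
    for _ in range(4): sleep(.02);a.append(current_force())
    return np.mean(a,0)
t=[.6595,.0100]; z=.1003
servo_line(t+[z],rate=.02);f0=F();print(current_position(),f0)
for i in range(10):
    z+=.0005;h=servo_line(t+[z],rate=.015,contact_N=3);f=F();print(current_position()[2].round(4),f.round(2),h,current_clock())
    if h or f[2]<f0[2]-1.5:break
c=capture("side");np.savez("side3.npz",**c)
a=c["image"][135:210,185:260];cv2.imwrite("pics/f.png",cv2.resize(a,(600,600),interpolation=3))
E
```

```text
[0.65934698 0.00997214 0.10017197] [ 1.74156785 -1.13410436  0.36808782]
0.1006 [ 2.07 -0.9  -1.61] False 28.5
```

View pics/f.png

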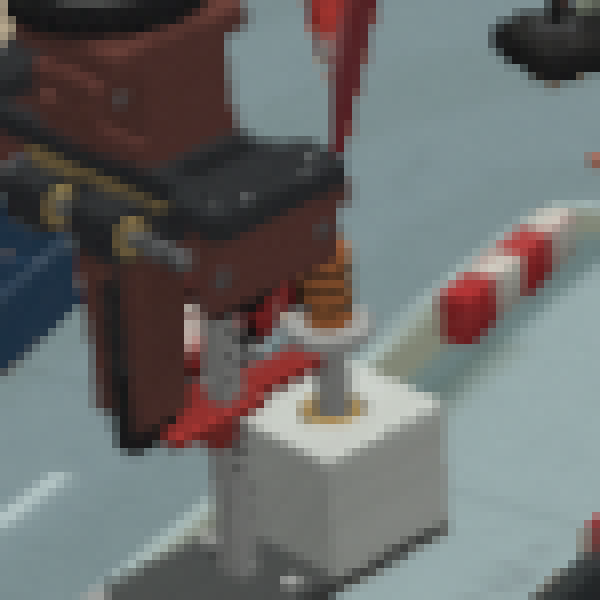

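The tongue is now just under the collar (crop ~(315,358) against the collar rim at ~(330,345)). The stop was only friction reversal, so I'll continue up until the force clearly exceeds it.

```bash
python3 - <<'E'
from h import *
def F():
    a=[]
    for _ in range(5): sleep(.02);a.append(current_force())
    return np.mean(a,0)
t=[.6595,.0100]; z=.1008
for i in range(10):
    z+=.0005;h=servo_line(t+[z],rate=.015,contact_N=3);f=F();print(current_position()[2].round(4),f.round(2),h,current_clock())
    if h or f[2]<-2.7:break
E
```

```text
0.1013 [ 1.72 -2.08 -1.59] False 28.8833
0.1018 [ 1.11 -2.21 -0.71] False 29.2167
0.1023 [ 1.41 -1.66 -0.67] False 29.55
0.1028 [ 0.69 -2.47 -1.24] False 29.8833
0.1032 [ 0.71 -2.77 -1.43] False 30.2167
0.1037 [ 0.81 -2.76 -2.7 ] False 30.55
0.1042 [ 1.52 -3.24 -3.52] False 30.8833
```

```bash
python3 - <<'E'
from h import *
t=[.6595,.0100]
servo_line(t+[.1034],rate=.015);sleep(.1);print(current_position(),current_force())
move_gripper(.06);servo_line(t+[.2],rate=.12);sleep(.1)
q=current_position()
c=capture("side");np.savez("side4.npz",**c)
a=c["image"][135:210,185:260];cv2.imwrite("pics/g.png",cv2.resize(a,(600,600),interpolation=3))
c0=dict(np.load("side2.npz"))
for cc in(c0,c):
    P=cloud(cc);r=np.hypot(*(P[:,:2]-np.array([.633,-.083])).T)
    m=(r<.012)&(P[:,2]>.08)&(P[:,2]<.15);print("rod top",np.sort(P[m][:,2])[-8:].round(4))
# rod subpixel vertical shift between side2 and side4 (knob patch)
g=[cv2.cvtColor(x["image"],cv2.COLOR_BGR2GRAY).astype(np.float32)[163:180,221:232] for x in(c0,c)]
print(cv2.phaseCorrelate(g[0],g[1],cv2.createHanningWindow((11,17),cv2.CV_32F)),current_clock(),current_force())
E
```

```text
[0.65943934 0.00998472 0.10354175] [ 0.05269108 -4.02562963 -0.05855924]
rod top [0.1322 0.1323 0.1323 0.1327 0.1327 0.1341 0.1342 0.1348]
rod top [0.1342 0.1343 0.1347 0.135  0.1351 0.1354 0.1355 0.1382]
((0.016060878828093372, 0.0731557620318295), 1.0001349769256733) 33.225 [-0.11386256  0.2012789  -0.17640218]
```

View pics/g.png

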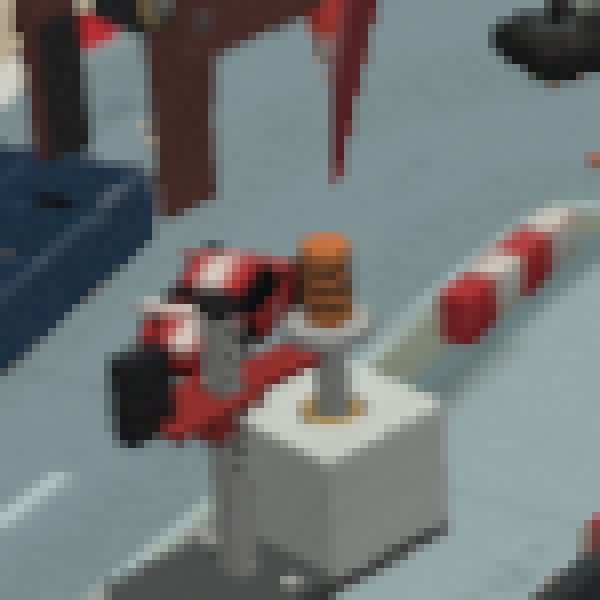

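The rod has not shifted (0.07 px between pictures), and the tongue sits at the underside of the collar. The gripper is clear, so I'm handing in.

```bash
python3 -c "
from bench import *
print(close_job())"
```

```text
the job is handed in; nothing more can be done
None
```

I handed the job in at about 33 s of 51 s: the rod is bottomed on the cushion (peak about 5 N, about 31 mm of shank exposed), the red pointer is up against the underside of its collar, and both are released with the gripper clear; no verdict came back.

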